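Open the tight square jar in its grip block

ROBOT

A 6-joint arm with a two-finger parallel gripper is mounted at the origin on the work surface. World frame = base frame: x ahead of the robot, y to its left, z up, the work surface at z = 0. Lengths are in mm, angles in rad, forces in N, time in s.
With the tool pointing down it reaches from about 400 to 825 mm from the base axis. Payload 7 kg.
Tool frame: the origin (TCP) lies between the finger pads; the fingertips stand 19 mm ahead of it and the grasp point (between the pads) is the TCP (r.tips_ahead is the distance from the TCP to the fingertips, in mm); z points along the fingers, y is the line along which they close (so a half turn about z gives the same grasp; the last joint's range is limited). The gripper opens to 88 mm and grips with 3 to 60 N. Pads are 19 mm wide; open, the fingers measure 130 mm over their backs; the gripper's body (78 mm by 193 mm) begins 47 mm behind the grasp point.
Start: joints at [-1.038, 0.359, 0.012, 0, -1.224, -0.288], TCP at [163.569, -654.859, 245.561] pointing down, gripper open.
Joint ranges: [-3.07, 3.07], [-1.43, 2.12], [-1.02, 1.25], [-3.03, 1.67], [-3.05, -0], [-3.03, 3.03]. Speed limits (rad/s): [2.39, 2.39, 3.01, 3.14, 3.14, 3.14].

INTERFACE

Orientations are given as a unit quaternion [x, y, z, w].
In Python, from plant import r gives the robot as it stands.
- The arm moves only by the tool send_rows, never from a script. Its argument "series" is a list of rows, each a list of 7 numbers: the shift along the tool's x, y, z scaled (see below), then the turn, a rotation vector about the tool's x, y, z scaled (see below), then the opening, from -1 (shut) to 1 (fully open). In form: [[dx, dy, dz, rx, ry, rz, jaw], ...]. A call has exactly 10 rows; each row shifts and turns the commanded pose from where the row before left it, along the tool's axes as they then stand; what a row does not reach is not made up. The controller multiplies each number of a shift by 0.04 m and each number of a turn by 0.12 rad. A row lasts 1/12 s, in which the tool goes at most 41.7 mm and 7.16 degrees, less where a joint would pass 70% of its speed; a pose out of reach is approached as far as the arm can. A call with a number of a shift or a turn outside -1 to 1 is refused whole. A call with a gripper value outside its range is refused whole. The fingers move at their own pace and stop on an object; "force" is the grip in N (left out, the last holds). Time passes only in rows, so rows that do not move let the fingers close, or fill a call up. It gives the time, the measured TCP pose, the force, the opening and the grip force at its end, in the units of the state.
- r.read_state(): the state, without advancing time (a new reading comes with each control period).
- r.snapshot(name): name is "scene" or "top"; returns a dict with "pixels" (384x512x3 uint8, blue, green, red), "mtx" (3x3 intrinsics, pixels), "world_from_camera" (4x4, takes a point from camera to world coordinates). Camera axes: x right, y up, looking along -z (the intrinsics and any distortion apply to the point x, -y, -z); pixel columns grow to the right and rows downward; lengths in mm; the calibration is good to about 2 mm. A picture is of the moment at which its call begins. There is no depth.
- r.finish_job(): hands the job in; it is judged then, once.
The state is a dict: "time": time; "qpos": joint angles; "qvel": joint speeds; "joint_torque": joint torques, N m; "tool_pos": TCP position; "tool_rot": TCP orientation; "force": force on the tool from outside, world axes, zero at the start; "wrist_torque": the same for the moment, N m; "finger_gap": finger opening in mm; "gripper_force": force on a finger pad.
Only numpy, scipy, OpenCV 4.12 (cv2) and the standard library are available. Lean on these libraries where they do the work, as an engineer would, in place of code of your own. Each camera call takes 0.05 s, during which the arm holds its last target. There are 200 camera calls.

TASK

Stand the square stoneware jar upright and fully home in the square recess of the wooden grip block, which keeps it from turning. Then twist its tight steel lid anticlockwise until it comes free, lift it straight off and finish still holding it level just above the jar: its lower edge clear of the jar's rim by roughly 1 to 3 cm, the jar left standing in the block. Do not tip the jar over, drop the lid or disturb the other things on the counter.

Things in the scene. Friction and masses are not known exactly. Their poses are not given: they have to be found in the camera images.
- jar: the square white stoneware jar (the only square one), standing on the counter at the start with its lid on, about 0.32 kg. Body 56 x 56 mm square with vertical flat sides, 64 mm high; above it a round neck (34 mm wide) with three lugs, its rim 82 mm above the foot. Origin: centre of the underside; z up, x and y square to the flat sides (any of the four ways round fits the block)
- lid: the jar's deep round steel lid, 54 mm wide, 27 mm high, 80 g, a dark dot on its top towards its x. Origin: centre of its lower edge, 67 mm above the jar's foot while on (3 mm above the jar's square shoulders, 15 mm below its rim); z up. Inside, three lugs catch under the jar's lugs and a sprung seal presses up with about 20 N: roughly 0.4 to 0.6 N m to turn, no pulling off straight
- block: the wooden grip block, fixed to the counter: 110 x 110 mm, 40 mm high, with a square recess 59 x 59 mm, 30 mm deep, in its middle, its mouth bevelled by 3 mm. Origin: centre of its underside; x and y parallel to the recess's sides. The jar has 3 mm play and drops 30 mm into it
- seat (a point): centre of the recess's floor, 10 mm above the counter; the jar's origin is here when it is fully home. Axes parallel to the recess's sides
- round_jar: bystander: round white jar with a steel cap, 68 mm wide, 90 mm high; origin: centre of underside
- mug: bystander: white mug, 80 mm wide, 92 mm high; origin: centre of underside
- cup: bystander: small white cup, 60 mm wide, 50 mm high; origin: centre of underside
- mill: bystander: dark wooden spice mill, 52 mm wide, 137 mm high; origin: centre of underside
- pod_a: bystander: small white coffee pod, 51 mm wide, 44 mm high; origin: centre of underside
- pod_b: bystander: another such coffee pod
- spoon: bystander: steel spoon lying flat, 170 mm long; origin: centre of underside
- lid_top (a point): centre of the lid's top, 27 mm above its lower edge. Turned anticlockwise seen from above by 0.62 to 0.82 rad from its start the lid is off its lugs (it pushes up 1 to 2 mm); it meets a stop at 1.35 to 1.6 rad, so turn it about 1.1 rad, then lift. Clockwise it only meets a stop. Grip its sides from above, fingertips just above the jar's shoulders, with 30 N or more
There are look-alikes about, which are no part of the job. Leave any pink look-alike of the jar alone. There is more than one size of the lid; the one meant has the size given above.

How it is judged (in metres and radians):
On the way, in this order (a step that is already met when the one before it is completed fails the run):
1. the jar stands fully home and upright in the block's recess, its lid still on (horizontal distance between jar and seat below 0.004 m and z of jar in the frame of seat below 0.004 m and angle between jar's own z axis and vertical below 0.06 rad and z of lid in the frame of jar below 0.07 m), for 0.2 s.
2. the lid has come off its lugs, at least 6 mm up, while the jar stands in the block (horizontal distance between jar and seat below 0.004 m and z of jar in the frame of seat below 0.004 m and angle between jar's own z axis and vertical below 0.06 rad and z of lid in the frame of jar above 0.073 m), for 0.1 s.
At the end, for the whole second after the job is handed in: the jar stands in the recess (within 4 mm of its centre and floor, tilt under 0.06 rad), untouched by the fingers; the gripper holds the lid (over 1 N), at rest and level within 0.2 rad, over the jar within 15 mm, its lower edge 3 to 40 mm above the jar's rim, touching the jar nowhere (horizontal distance between jar and seat below 0.004 m and z of jar in the frame of seat below 0.004 m and angle between jar's own z axis and vertical below 0.06 rad and z of lid in the frame of jar between 0.085 and 0.122 m and horizontal distance between lid and jar below 0.015 m and angle between lid's own z axis and vertical below 0.2 rad and contact force between the fingers and lid above 1 N and contact force between lid and jar below 0.1 N and contact force between the fingers and jar below 0.3 N and linear speed of each of lid, jar below 0.02 m/s); the arm keeps its last pose, push and grip.
It fails at once if the jar is tipped over (angle between jar's own z axis and vertical above 0.6 rad).
It fails at once if the lid is dropped (height (world z) of lid below 0.045 m).
It fails at once if a bystander is shoved by more than 3 cm or knocked over (distance of any of round_jar, mug, cup, mill, pod_a, pod_b, spoon from where it was at the start of the episode above 0.03 m or angle between any of round_jar, mug, cup, mill, pod_a, pod_b's own z axis and vertical above 0.6 rad).
It also fails if it takes over 58 s, if anything falls off the work surface, if the arm or the gripper's body presses on something with over 40 N, if the wrist force passes 120 N, or if a joint passes its speed limit or range.

## Working session

There is one attempt and no reset: what is moved stays moved. The work goes in short steps, Python scripts to look and compute and a tool call to move; the robot and the scene stay as the last step left them, time stands still between calls to the robot, and variables do not carry over. Pictures are saved under pics/ and viewed, at most 10 in all, crops included, and the job is handed in when it is done.

Besides the shell and the picture viewer there is one more tool, called after "Emit:" in YAML: its name, and indented under it one key for each argument. send_rows: Moves the arm, as the interface text tells. Its arguments: {"type":"object","properties":{"series":{"type":"array","items":{"type":"array","items":{"type":"number","minimum":-1,"maximum":1}}},"force":{"type":"number"}},"required":["series"]}

```bash
mkdir -p pics; python3 - <<'E'
from plant import r
import cv2
for n in("scene","top"):
    s=r.snapshot(n); cv2.imwrite(f"pics/{n}0.png",s["pixels"]); print(s["mtx"].round(1).tolist(),s["world_from_camera"].round(3).tolist(), s.keys())
print(r.read_state())
E
```

```text
[[448.4, 0.0, 254.6], [0.0, 448.4, 190.6], [0.0, 0.0, 1.0]] [[0.611, -0.588, 0.53, 1358.486], [0.792, 0.457, -0.405, -587.428], [-0.005, 0.667, 0.745, 1143.052], [0.0, 0.0, 0.0, 1.0]] dict_keys(['pixels', 'mtx', 'world_from_camera'])
[[451.8, 0.0, 243.8], [0.0, 451.8, 186.0], [0.0, 0.0, 1.0]] [[-0.025, 0.999, -0.045, 546.17], [-1.0, -0.026, -0.011, 2.471], [-0.012, 0.045, 0.999, 1433.983], [0.0, 0.0, 0.0, 1.0]] dict_keys(['pixels', 'mtx', 'world_from_camera'])
{'time': 0.1, 'qpos': array([-1.03788307e+00,  3.59327081e-01,  1.11725498e-02, -3.01410519e-04,
       -1.22410529e+00, -2.88060041e-01]), 'qvel': array([ 0.00027611, -0.00248514,  0.00216491,  0.001068  ,  0.00078249,
       -0.00119224]), 'joint_torque': array([-3.71267713e-03, -5.84160876e+01,  2.93748611e+01,  7.01564535e+00,
        1.01643149e-02, -7.41978715e-05]), 'tool_pos': array([ 163.48267506, -654.49124604,  244.71960488]), 'tool_rot': array([-1.22070046e-01,  9.92521208e-01,  7.27506328e-04, -1.62078764e-04]), 'force': array([-1.2463047 ,  0.38971301,  0.23242267]), 'wrist_torque': array([-0.00220783,  0.03008661, -0.02473022]), 'gripper_force': 0.0, 'finger_gap': 87.57552566503016}
```

View pics/scene0.png

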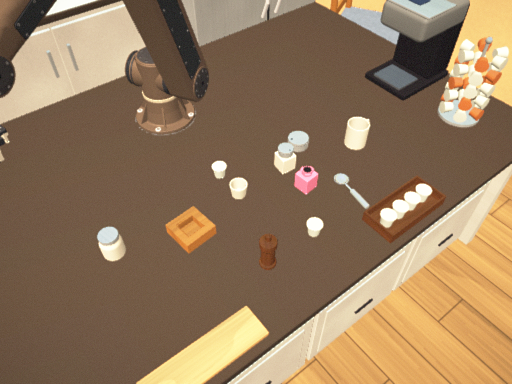

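View pics/top0.png

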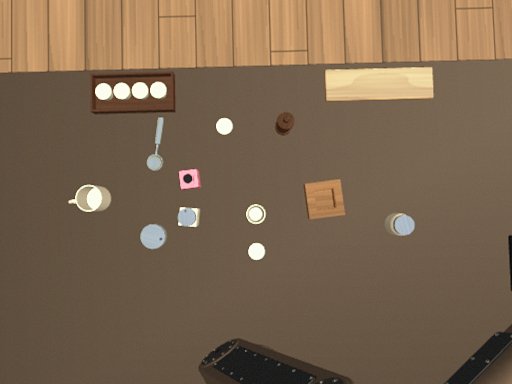

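The scene view shows the jar at about (285,160), with the pink look-alike at (307,180) and a loose, larger lid at (298,142). The block is at (191,229). In the top view the jar is at (188,217), pink at (190,179), the loose lid at (153,236) and the block at (325,199).

```bash
cat > h.py <<'E'
import numpy as np, cv2
from plant import r
def ray(s,px,z):
    K,T=s["mtx"],s["world_from_camera"]
    px=np.atleast_2d(np.array(px,float))
    d=np.c_[(px[:,0]-K[0,2])/K[0,0],-(px[:,1]-K[1,2])/K[1,1],-np.ones(len(px))]@T[:3,:3].T
    o=T[:3,3]; return o+d*((z-o[2])/d[:,2])[:,None]
def mask(im,lo,hi,box):
    m=cv2.inRange(cv2.cvtColor(im,cv2.COLOR_BGR2HSV),lo,hi); k=np.zeros_like(m); x0,y0,x1,y1=box
    k[y0:y1,x0:x1]=m[y0:y1,x0:x1]; return k
def big(m):
    c=cv2.findContours(m,cv2.RETR_EXTERNAL,cv2.CHAIN_APPROX_NONE)[0]; return max(c,key=cv2.contourArea)[:,0].astype(float)
def rect(s,c,z):
    p=ray(s,c,z)[:,:2].astype(np.float32); return cv2.minAreaRect(p)
E
python3 - <<'E'
from h import *
t=cv2.imread("pics/top0.png"); c=cv2.imread("pics/scene0.png")
S={n:r.snapshot(n) for n in("top","scene")}
for im,n,b,bl in((t,"top",(174,203,205,231),(300,175,350,222)),(c,"scene",(268,138,300,178),(160,200,220,255))):
    hsv=cv2.cvtColor(im,cv2.COLOR_BGR2HSV)
    w=mask(im,(5,90,60),(22,255,255),bl); print(n,"block",rect(S[n],big(w),40),cv2.contourArea(big(w).astype(np.float32)))
    lid=mask(im,(90,25,90),(125,255,255),b); L=big(lid); (ctr,ax,a)=cv2.fitEllipse(L.astype(np.float32)); print("lid",ctr,ax,ray(S[n],ctr,94))
    cr=mask(im,(10,10,150),(45,140,255),b); print("cream",rect(S[n],big(cr|lid),64))
a=cv2.resize(t[200:235,170:212],None,fx=8,fy=8,interpolation=cv2.INTER_NEAREST)
b=cv2.resize(c[136:184,264:304],None,fx=6,fy=6,interpolation=cv2.INTER_NEAREST)
d=cv2.resize(t[170:226,298:352],None,fx=5,fy=5,interpolation=cv2.INTER_NEAREST)
o=np.zeros((300,336+240+270-60,3),np.uint8); o[:280,:336]=a;o[:288,336:576]=b;o[:280,576:]=d[:,:210]
cv2.imwrite("pics/crop0.png",o)
E
```

```text
top block ((563.1893920898438, -228.64376831054688), (115.06764221191406, 119.5313491821289), 5.970034122467041) 1378.5
lid (186.1837615966797, 216.61119079589844) (15.323914527893066, 16.092708587646484) [[520.01498829 189.52280031  94.        ]]
cream ((519.3281860351562, 187.51571655273438), (63.278018951416016, 56.74721908569336), 83.80309295654297)
scene block ((562.159423828125, -239.29034423828125), (191.2535858154297, 219.82028198242188), 55.38859939575195) 3183.0Traceback (most recent call last):
  File "<stdin>", line 7, in <module>
  File "h.py", line 12, in big
    c=cv2.findContours(m,cv2.RETR_EXTERNAL,cv2.CHAIN_APPROX_NONE)[0]; return max(c,key=cv2.contourArea)[:,0].astype(float)
                                                                             ~~~^^^^^^^^^^^^^^^^^^^^^^^
ValueError: max() iterable argument is empty
```

```bash
python3 - <<'E'
from h import *
t=cv2.imread("pics/top0.png"); c=cv2.imread("pics/scene0.png")
a=cv2.resize(t[200:235,170:212],None,fx=9,fy=9,interpolation=cv2.INTER_NEAREST)
b=cv2.resize(c[136:184,264:304],None,fx=9,fy=9,interpolation=cv2.INTER_NEAREST)
d=cv2.resize(t[174:224,300:350],None,fx=5,fy=5,interpolation=cv2.INTER_NEAREST)
e=cv2.resize(c[200:256,160:220],None,fx=5,fy=5,interpolation=cv2.INTER_NEAREST)
o=np.zeros((600,800,3),np.uint8); o[:315,:378]=a;o[:432,400:760]=b;o[320:570,:250]=d
o[432:600,400:700]=e[:168]
cv2.imwrite("pics/crop0.png",o)
h=cv2.cvtColor(t,cv2.COLOR_BGR2HSV)
for y in range(205,231,2): print(y,[tuple(map(int,h[y,x])) for x in range(174,206,3)])
E
```

```text
205 [(16, 87, 106), (15, 86, 104), (15, 86, 107), (14, 88, 104), (14, 84, 106), (15, 88, 107), (15, 83, 107), (16, 85, 108), (15, 88, 107), (15, 87, 108), (15, 83, 108)]
207 [(16, 87, 105), (15, 84, 106), (32, 45, 216), (29, 45, 231), (20, 73, 154), (17, 71, 125), (15, 85, 105), (15, 91, 101), (15, 89, 100), (15, 87, 109), (15, 87, 106)]
209 [(16, 91, 104), (14, 83, 104), (30, 13, 255), (66, 16, 221), (104, 37, 201), (84, 13, 200), (34, 24, 246), (30, 7, 255), (21, 65, 207), (15, 89, 106), (14, 85, 108)]
211 [(15, 91, 104), (15, 87, 105), (93, 15, 187), (102, 29, 202), (101, 30, 176), (101, 30, 202), (101, 31, 197), (32, 13, 255), (20, 66, 200), (15, 89, 106), (15, 83, 108)]
213 [(17, 91, 104), (15, 99, 100), (102, 30, 198), (103, 30, 198), (102, 29, 199), (103, 29, 200), (104, 33, 203), (34, 38, 221), (19, 66, 192), (15, 86, 107), (14, 83, 107)]
215 [(16, 85, 108), (20, 72, 113), (101, 28, 198), (101, 28, 197), (103, 30, 197), (102, 29, 201), (103, 32, 201), (60, 4, 129), (20, 64, 187), (16, 92, 105), (13, 83, 111)]
217 [(15, 86, 104), (26, 27, 134), (102, 28, 199), (101, 27, 196), 
[... 435 characters left out ...]
108), (15, 83, 107)]
223 [(15, 83, 107), (13, 94, 98), (48, 14, 234), (102, 30, 195), (102, 29, 193), (103, 33, 198), (102, 30, 168), (30, 9, 255), (18, 70, 160), (16, 91, 106), (15, 86, 110)]
225 [(16, 91, 104), (15, 87, 100), (32, 42, 230), (98, 6, 158), (101, 24, 183), (44, 13, 211), (30, 13, 255), (30, 1, 255), (19, 74, 131), (15, 88, 107), (15, 83, 111)]
227 [(16, 84, 106), (15, 82, 109), (15, 87, 103), (16, 93, 104), (14, 93, 104), (15, 92, 100), (15, 97, 84), (15, 89, 129), (15, 87, 106), (15, 87, 108), (16, 84, 106)]
229 [(16, 82, 106), (16, 87, 105), (15, 83, 108), (15, 87, 106), (15, 91, 104), (15, 83, 107), (15, 83, 110), (15, 86, 107), (16, 87, 105), (14, 85, 108), (15, 83, 108)]
```

View pics/crop0.png

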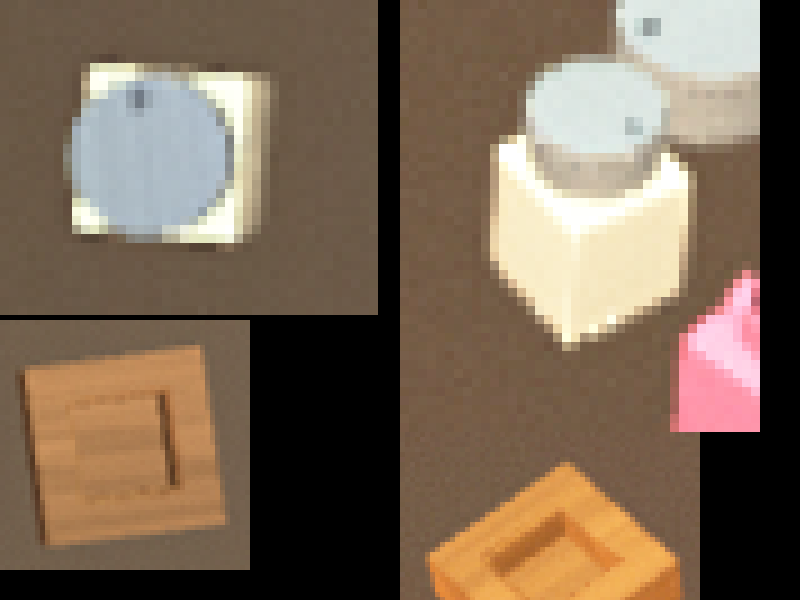

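The crop shows the lid circle centred at about (186.3,216.9) in the top view and 18 px across, which is 54 mm as it should be. The jar's shoulder corners are near (179,207), (198,208), (197,227) and (178,225). The block is turned by about 7° in the picture.

```bash
python3 - <<'E'
from h import *
t=cv2.imread("pics/top0.png"); c=cv2.imread("pics/scene0.png")
S={n:r.snapshot(n) for n in("top","scene")}
def show(n,P):
    P=P[:,:2]; e=np.roll(P,-1,0)-P
    a=(np.degrees(np.arctan2(e[:,1],e[:,0]))+45)%90-45
    print(n,"ctr",P.mean(0).round(1),"sides",np.linalg.norm(e,axis=1).round(1),"ang",a.round(1))
def pick(o,l,f): return np.array(l,float)/f+o-0.5
show("jar top",ray(S["top"],pick((170,200),[(83,63),(252,72),(243,243),(72,232)],9),64))
show("jar scene",ray(S["scene"],pick((264,136),[(497-400,142),(572-400,218),(690-400,174),(612-400,110)],9),64))
print("lid scene",ray(S["scene"],pick((264,136),[(596-400,107)],9),94),"lid top",ray(S["top"],[(186.2,216.7)],94))
show("block top",ray(S["top"],pick((300,174),[(26,369-320),(203,346-320),(226,522-320),(48,544-320)],5),40))
m=mask(c,(5,120,60),(22,255,255),(160,200,220,255)); k=cv2.convexHull(big(m).astype(np.float32))
p=cv2.approxPolyDP(k,2.0,True)[:,0]; print(p)
v=cv2.cvtColor(c,cv2.COLOR_BGR2HSV)
cv2.imwrite("pics/blk.png",cv2.resize(c[202:256,160:220],None,fx=10,fy=10,interpolation=cv2.INTER_NEAREST))
E
```

```text
jar top ctr [519.9 189.5] sides [57.2 57.5 57.8 56.9] ang [-4.5 -4.2 -5.1 -4.8]
jar scene ctr [517.3 188.7] sides [50.5 52.4 46.2 49.1] ang [ -4.8 -10.3   0.3 -16. ]
lid scene [[518.819528   187.30590725  94.        ]] lid top [[519.75106471 189.47974685  94.        ]]
block top ctr [ 563.9 -230.8] sides [110.  109.1 110.1 108.5] ang [5.9 5.4 5.6 5.4]
[[194. 206.]
 [215. 225.]
 [216. 233.]
 [188. 253.]
 [167. 233.]
 [165. 224.]]
```

View pics/blk.png

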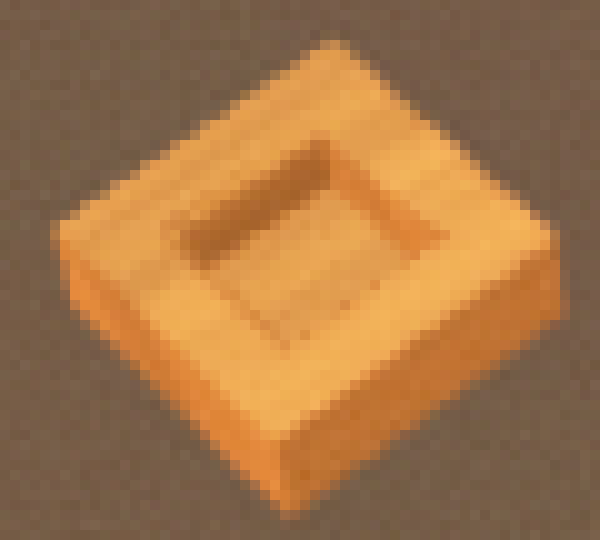

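The block's top-face corners in this crop are at (55,228), (335,40), (557,235) and (280,435).

```bash
cat >> h.py <<'E'
from scipy.spatial.transform import Rotation as R
def go(x,y,z,yaw=None,s=None,ref=None):
    s=s or r.read_state(); Q=R.from_quat(s["tool_rot"]); M=Q.as_matrix()
    d=M.T@(np.array([x,y,z])-s["tool_pos"])
    cur=np.degrees(np.arctan2(M[1,1],M[0,1]))
    print("t",round(s["time"],2),"tcp",s["tool_pos"].round(1),"yaw",cur.round(2),"gap",round(s["finger_gap"],1),"grip",round(s["gripper_force"],1),"F",s["force"].round(1),"q",s["qpos"].round(2))
    print("shift units",(d/40).round(3))
    if yaw is not None:
        a=np.radians(yaw); c,n=np.cos(a),np.sin(a)
        T=np.array([[-(-n),c,0],[-c,n,0],[0,0,-1]]); T=np.array([[n,c,0],[-c,n,0],[0,0,-1.]])
        if np.linalg.det(T)<0: T[:,0]*=-1
        print("turn units",(R.from_matrix(M.T@T).as_rotvec()/0.12).round(3))
E
python3 - <<'E'
from h import *
s=r.snapshot("scene"); P=ray(s,np.array([(55,228),(335,40),(557,235),(280,435)])/10+[160,202]-.5,40)[:,:2]
e=np.roll(P,-1,0)-P; print(P.mean(0),np.linalg.norm(e,axis=1),(np.degrees(np.arctan2(e[:,1],e[:,0]))+45)%90-45)
st=r.read_state()
go(560,-200,250,None,st)
st["tool_pos"]=np.array([560,-200,250.]);go(519.5,189,200,85.3,st)
E
```

```text
[ 562.89261576 -231.72635313] [109.94926365 109.44279197 108.09761209 109.86450869] [5.79408914 6.25693359 6.00144203 7.22132923]
t 0.35 tcp [ 163.5 -654.8  245.4] yaw 104.02 gap 87.4 grip 0.0 F [ 0.3 -0.9  0.8] q [-1.04  0.36  0.01 -0.   -1.22 -0.29]
shift units [-12.371   8.629  -0.113]
t 0.35 tcp [ 560. -200.  250.] yaw 104.02 gap 87.4 grip 0.0 F [ 0.3 -0.9  0.8] q [-1.04  0.36  0.01 -0.   -1.22 -0.29]
shift units [-1.374  9.68   1.254]
turn units [ 3.000e-03 -1.000e-03  2.723e+00]
```

Emit:
send_rows:
  series:
    - [-0.62,0.43,0,0,0,0,1]
    - [-0.62,0.43,0,0,0,0,1]
    - [-0.62,0.43,0,0,0,0,1]
    - [-0.62,0.43,0,0,0,0,1]
    - [-0.62,0.43,0,0,0,0,1]
    - [-0.62,0.43,0,0,0,0,1]
    - [-0.62,0.43,0,0,0,0,1]
    - [-0.62,0.43,0,0,0,0,1]
    - [-0.62,0.43,0,0,0,0,1]
    - [-0.62,0.43,0,0,0,0,1]

```text
time: 1.18
tool_pos: [363.3, -426.7, 245.8]
tool_rot: [-0.122, 0.993, -0.0, 0.0]
force: [0.6, -0.4, 0.4]
finger_gap: 87.6
gripper_force: 0.0
```

Emit:
send_rows:
  series:
    - [-0.62,0.43,0,0,0,0,1]
    - [-0.62,0.43,0,0,0,0,1]
    - [-0.62,0.43,0,0,0,0,1]
    - [-0.62,0.43,0,0,0,0,1]
    - [-0.62,0.43,0,0,0,0,1]
    - [-0.62,0.43,0,0,0,0,1]
    - [-0.62,0.43,0,0,0,0,1]
    - [-0.62,0.43,0,0,0,0,1]
    - [-0.62,0.43,0,0,0,0,1]
    - [-0.62,0.43,0,0,0,0,1]

```text
time: 2.02
tool_pos: [562.2, -199.6, 245.7]
tool_rot: [-0.122, 0.993, -0.0, 0.0]
force: [0.4, -0.5, -0.7]
finger_gap: 87.3
gripper_force: 0.0
```

Emit:
send_rows:
  series:
    - [-0.14,0.97,0,0,0,0,1]
    - [-0.14,0.97,0,0,0,0,1]
    - [-0.14,0.97,0,0,0,0,1]
    - [-0.14,0.97,0,0,0,0,1]
    - [-0.14,0.97,0,0,0,0,1]
    - [-0.14,0.97,0,0,0,0,1]
    - [-0.14,0.97,0,0,0,0,1]
    - [-0.14,0.97,0,0,0,0,1]
    - [-0.14,0.97,0,0,0,0,1]
    - [-0.14,0.97,0,0,0,0,1]

```text
time: 2.85
tool_pos: [521.1, 191.0, 246.0]
tool_rot: [-0.122, 0.993, 0.0, 0.0]
force: [1.2, 0.3, 0.1]
finger_gap: 87.3
gripper_force: 0.0
```

Emit:
send_rows:
  series:
    - [0,0,0.1,0,0,0.7,1]
    - [0,0,0.2,0,0,0.7,1]
    - [0,0,0.2,0,0,0.7,1]
    - [0,0,0.2,0,0,0.62,1]
    - [0,0,0.2,0,0,0,1]
    - [0,0,0.1,0,0,0,1]
    - [0,0,0,0,0,0,1]
    - [0,0,0,0,0,0,1]
    - [0,0,0,0,0,0,1]
    - [0,0,0,0,0,0,1]

```text
time: 3.68
tool_pos: [522.0, 189.1, 206.1]
tool_rot: [0.041, 0.999, 0.0, 0.0]
force: [-0.5, 0.7, 0.3]
finger_gap: 87.6
gripper_force: 0.0
```

```bash
python3 -c "
from h import *
go(519,189,59,85.3)"
```

```text
t 3.68 tcp [522.  189.1 206.1] yaw 85.36 gap 87.6 grip 0.0 F [-0.5  0.7  0.3] q [ 0.7   0.19 -0.31  0.   -1.07 -2.35]
shift units [ 0.077 -0.012  3.678]
turn units [0.005 0.006 0.008]
```

Emit:
send_rows:
  series:
    - [0.08,0,0.4,0,0,0,1]
    - [0,0,0.6,0,0,0,1]
    - [0,0,0.6,0,0,0,1]
    - [0,0,0.6,0,0,0,1]
    - [0,0,0.6,0,0,0,1]
    - [0,0,0.5,0,0,0,1]
    - [0,0,0.38,0,0,0,1]
    - [0,0,0,0,0,0,1]
    - [0,0,0,0,0,0,1]
    - [0,0,0,0,0,0,1]
  force: 15

```text
time: 4.52
tool_pos: [519.3, 189.8, 59.5]
tool_rot: [0.041, 0.999, 0.0, 0.001]
force: [0.6, 0.3, 0.4]
finger_gap: 87.7
gripper_force: 0.0
```

Emit:
send_rows:
  series:
    - [0,0,0,0,0,0,0.4]
    - [0,0,0,0,0,0,0.3]
    - [0,0,0,0,0,0,0.2]
    - [0,0,0,0,0,0,0.1]
    - [0,0,0,0,0,0,0]
    - [0,0,0,0,0,0,-0.2]
    - [0,0,0,0,0,0,-0.5]
    - [0,0,0,0,0,0,-1]
    - [0,0,0,0,0,0,-1]
    - [0,0,0,0,0,0,-1]
  force: 20

```text
time: 5.35
tool_pos: [518.5, 189.1, 58.7]
tool_rot: [0.041, 0.999, -0.0, -0.0]
force: [-1.0, -2.2, 5.6]
finger_gap: 55.9
gripper_force: 19.9
```

Emit:
send_rows:
  series:
    - [0,0,0,0,0,0,-1]
    - [0,0,0,0,0,0,-1]
    - [0,0,-0.1,0,0,0,-1]
    - [0,0,-0.3,0,0,0,-1]
    - [0,0,-0.4,0,0,0,-1]
    - [0,0,-0.6,0,0,0,-1]
    - [0,0,-0.6,0,0,0,-1]
    - [0,0,-0.6,0,0,0,-1]
    - [0,0,-0.4,0,0,0,-1]
    - [0,0,0,0,0,0,-1]
  force: 35

```text
time: 6.18
tool_pos: [519.8, 190.4, 181.6]
tool_rot: [0.041, 0.999, 0.002, 0.002]
force: [0.4, 0.2, -4.5]
finger_gap: 56.0
gripper_force: 34.8
```

```bash
python3 -c "
from h import *
go(563.4,-231.2,140,95.8)"
```

```text
t 6.18 tcp [519.8 190.4 181.6] yaw 85.35 gap 56.0 grip 34.8 F [ 0.4  0.2 -4.5] q [ 0.71  0.21 -0.35  0.   -1.   -2.36]
shift units [ -1.936 -10.42    1.012]
turn units [ 0.026  0.036 -1.52 ]
```

Emit:
send_rows:
  series:
    - [-0.06,-0.3,0,0,0,0,-1]
    - [-0.11,-0.6,0,0,0,0,-1]
    - [-0.15,-0.8,0,0,0,0,-1]
    - [-0.15,-0.8,0,0,0,0,-1]
    - [-0.15,-0.8,0,0,0,0,-1]
    - [-0.15,-0.8,0,0,0,0,-1]
    - [-0.15,-0.8,0,0,0,0,-1]
    - [-0.15,-0.8,0,0,0,0,-1]
    - [-0.15,-0.8,0,0,0,0,-1]
    - [-0.15,-0.8,0,0,0,0,-1]

```text
time: 7.02
tool_pos: [547.9, -107.9, 176.2]
tool_rot: [0.041, 0.999, 0.0, -0.002]
force: [0.6, 0.6, -4.6]
finger_gap: 55.9
gripper_force: 34.8
```

Emit:
send_rows:
  series:
    - [-0.15,-0.8,0,0,0,0,-1]
    - [-0.15,-0.8,0,0,0,0,-1]
    - [-0.14,-0.75,0,0,0,0,-1]
    - [-0.09,-0.5,0,0,0,0,-1]
    - [-0.06,-0.28,0,0,0,-0.3,-1]
    - [0,0,0.1,0,0,-0.4,-1]
    - [0,0,0.3,0,0,-0.5,-1]
    - [0,0,0.3,0,0,-0.32,-1]
    - [0,0,0.3,0,0,0,-1]
    - [0,0,0,0,0,0,-1]

```text
time: 7.85
tool_pos: [559.5, -232.5, 133.5]
tool_rot: [-0.05, 0.999, 0.001, -0.004]
force: [-1.0, -1.0, -4.9]
finger_gap: 55.6
gripper_force: 34.8
```

```bash
python3 - <<'E'
from h import *
go(563.4,-231.2,100,95.8)
for n in("top","scene"): cv2.imwrite(f"pics/{n}1.png",r.snapshot(n)["pixels"])
a=cv2.imread("pics/scene1.png")[150:260,130:250]; b=cv2.imread("pics/top1.png")[150:250,270:380]
o=np.zeros((440,800,3),np.uint8); a=cv2.resize(a,None,fx=4,fy=4,interpolation=cv2.INTER_NEAREST)[:, :400]; b=cv2.resize(b,None,fx=3.6,fy=3.6,interpolation=cv2.INTER_NEAREST)
o[:,:400]=a;o[:360,400:796]=b; cv2.imwrite("pics/c1.png",o)
E
```

```text
t 7.85 tcp [ 559.5 -232.5  133.5] yaw 95.7 gap 55.6 grip 34.8 F [-1.  -1.  -4.9] q [-0.07  0.34 -0.28 -0.   -0.95 -1.4 ]
shift units [-0.106  0.02   0.837]
turn units [ 0.024 -0.06  -0.015]
```

View pics/c1.png

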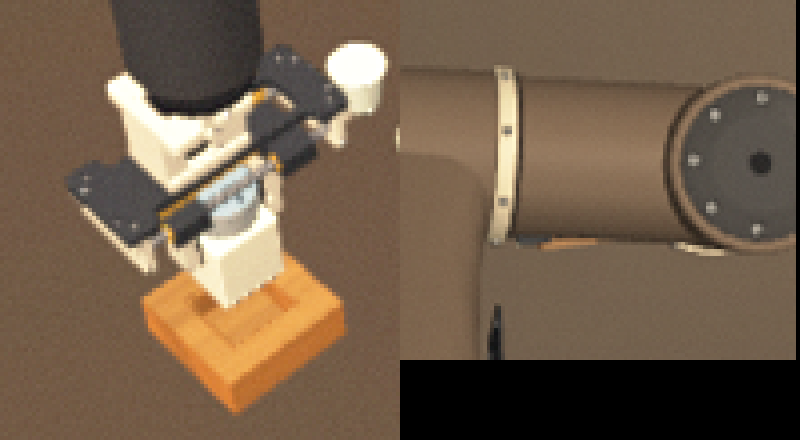

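```bash
python3 - <<'E'
from h import *
s=r.snapshot("scene"); p=lambda x,y:(130+x/4-.5,150+y/4-.5)
print("bottom front corner",ray(s,[p(228,307),p(281,264)],74.5), "minus offset",ray(s,[p(228,307)],74.5)[0,:2]-[30.6,-25.1])
print("right bottom corner minus offset",ray(s,[p(281,264)],74.5)[0,:2]-[25.1,30.6])
go(563.4,-231.2,100,95.8)
E
```

```text
bottom front corner [[ 586.28012121 -254.96866709   74.5       ]
 [ 576.00935272 -201.2349603    74.5       ]] minus offset [ 555.68012121 -229.86866709]
right bottom corner minus offset [ 550.90935272 -231.8349603 ]
t 8.0 tcp [ 562.2 -233.   137.7] yaw 95.76 gap 55.8 grip 34.8 F [ 1.1 -0.1 -4.2] q [-0.07  0.34 -0.28 -0.   -0.95 -1.4 ]
shift units [-0.036  0.041  0.941]
turn units [ 0.002 -0.013 -0.006]
```

```bash
python3 - <<'E'
from h import *
s=r.snapshot("scene"); im=s["pixels"]; go(563.4,-231.2,100,95.8)
cv2.imwrite("pics/c2.png",cv2.resize(im[195:235,170:210],None,fx=14,fy=14,interpolation=cv2.INTER_CUBIC))
E
```

```text
t 8.05 tcp [ 562.7 -233.   138.3] yaw 95.77 gap 55.8 grip 34.8 F [-0.1 -0.7 -4.7] q [-0.07  0.34 -0.28  0.   -0.95 -1.4 ]
shift units [-0.023  0.042  0.958]
turn units [-0.    -0.002 -0.004]
```

View pics/c2.png

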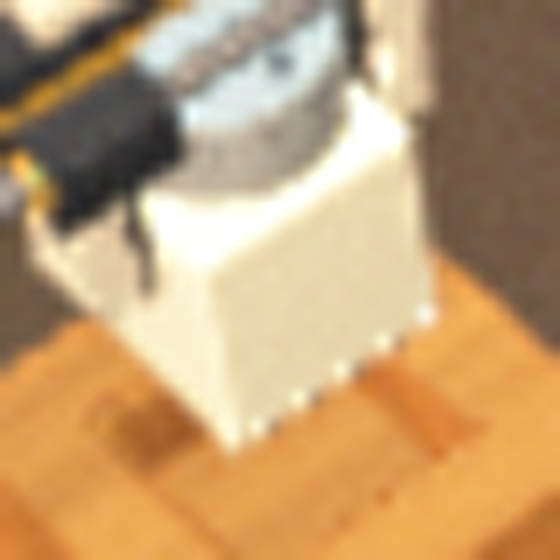

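The jar's body corners in this crop are: foot front (237,448), foot right (435,312), shoulder front (208,272) and shoulder right (405,130).

```bash
python3 - <<'E'
from h import *
s=r.snapshot("scene"); p=lambda l:np.array(l)/14+[170,195]-.5
for l,z in(([(237,448),(435,312)],79.3),([(208,272),(405,130)],143.3)):
    P=ray(s,p(l),z)[:,:2]; e=P[1]-P[0]; a=np.arctan2(-e[0],e[1])
    for off,q in(((28,-28),P[0]),((28,28),P[1])):
        th=np.radians(5.8); c,n=np.cos(th),np.sin(th); print(z,q-[c*off[0]-n*off[1],n*off[0]+c*off[1]],np.hypot(*e),np.degrees(a))
E
```

```text
79.3 [ 559.72785937 -232.09729744] 53.65042497751485 5.530961134950343
79.3 [ 560.2159896  -234.40997455] 53.65042497751485 5.530961134950343
143.3 [ 563.80893906 -232.7449175 ] 53.00302231921416 7.886629393663918
143.3 [ 562.19536702 -235.95654341] 53.00302231921416 7.886629393663918
```

Emit:
send_rows:
  series:
    - [-0.04,0.05,0.1,0,0,0,-1]
    - [0,0,0.2,0,0,0,-1]
    - [0,0,0.2,0,0,0,-1]
    - [0,0,0.2,0,0,0,-1]
    - [0,0,0.1,0,0,0,-1]
    - [0,0,0.1,0,0,0,-1]
    - [0,0,0,0,0,0,-1]
    - [0,0,0,0,0,0,-1]
    - [0,0,0,0,0,0,-1]
    - [0,0,0,0,0,0,-1]

```text
time: 8.93
tool_pos: [564.3, -230.8, 102.8]
tool_rot: [-0.05, 0.999, -0.0, 0.0]
force: [-0.7, 0.2, -3.8]
finger_gap: 55.8
gripper_force: 34.8
```

Emit:
send_rows:
  series:
    - [0,0,0.05,0,0,0,-1]
    - [0,0,0.05,0,0,0,-1]
    - [0,0,0.05,0,0,0,-1]
    - [0,0,0.05,0,0,0,-1]
    - [0,0,0.05,0,0,0,-1]
    - [0,0,0,0,0,0,-1]
    - [0,0,0,0,0,0,-1]
    - [0,0,0,0,0,0,-1]
    - [0,0,0,0,0,0,-1]
    - [0,0,0,0,0,0,-1]

```text
time: 9.77
tool_pos: [564.4, -231.6, 92.7]
tool_rot: [-0.051, 0.999, -0.001, 0.0]
force: [-0.2, -6.3, -1.0]
finger_gap: 56.2
gripper_force: 34.8
```

Emit:
send_rows:
  series:
    - [0,-0.02,0,0,0,0,-1]
    - [0,-0.02,0.05,0,0,0,-1]
    - [0,0,0.05,0,0,0,-1]
    - [0,0,0.05,0,0,0,-1]
    - [0,0,0.05,0,0,0,-1]
    - [0,0,0.05,0,0,0,-1]
    - [0,0,0,0,0,0,-1]
    - [0,0,0,0,0,0,-1]
    - [0,0,0,0,0,0,-1]
    - [0,0,0,0,0,0,-1]

```text
time: 10.6
tool_pos: [564.2, -232.3, 82.4]
tool_rot: [-0.05, 0.999, 0.0, 0.0]
force: [-0.4, 0.7, -4.2]
finger_gap: 56.2
gripper_force: 34.9
```

Free and sliding in; 13 mm more to go.

Emit:
send_rows:
  series:
    - [0,0,0.05,0,0,0,-1]
    - [0,0,0.05,0,0,0,-1]
    - [0,0,0.05,0,0,0,-1]
    - [0,0,0.05,0,0,0,-1]
    - [0,0,0.05,0,0,0,-1]
    - [0,0,0.04,0,0,0,-1]
    - [0,0,0.02,0,0,0,-1]
    - [0,0,0,0,0,0,-1]
    - [0,0,0,0,0,0,-1]
    - [0,0,0,0,0,0,-1]

```text
time: 11.43
tool_pos: [564.2, -232.3, 70.0]
tool_rot: [-0.05, 0.999, 0.0, -0.0]
force: [-0.8, -0.7, -5.1]
finger_gap: 56.1
gripper_force: 34.9
```

Emit:
send_rows:
  series:
    - [0,0,0.03,0,0,0,-1]
    - [0,0,0.03,0,0,0,-1]
    - [0,0,0,0,0,0,-1]
    - [0,0,0,0,0,0,-1]
    - [0,0,0,0,0,0,-1]
    - [0,0,0,0,0,0,-1]
    - [0,0,0,0,0,0,-1]
    - [0,0,0,0,0,0,-1]
    - [0,0,0,0,0,0,-1]
    - [0,0,0,0,0,0,-1]

```text
time: 12.27
tool_pos: [564.1, -232.3, 68.8]
tool_rot: [-0.051, 0.999, -0.0, 0.0]
force: [-4.2, 2.3, 5.5]
finger_gap: 55.8
gripper_force: 34.9
```

Emit:
send_rows:
  series:
    - [0,0,0,0,0,0,-0.2]
    - [0,0,0,0,0,0,0.3]
    - [0,0,0,0,0,0,0.6]
    - [0,0,0,0,0,0,1]
    - [0,0,0,0,0,0,1]
    - [0,0,0,0,0,0,1]
    - [0,0,-0.2,0,0,0,1]
    - [0,0,-0.3,0,0,0,1]
    - [0,0,-0.18,0,0,0,1]
    - [0,0,0,0,0,0,1]

```text
time: 13.1
tool_pos: [565.5, -232.5, 97.0]
tool_rot: [-0.051, 0.999, -0.0, 0.002]
force: [0.6, -0.0, -0.3]
finger_gap: 87.8
gripper_force: 0.0
```

Emit:
send_rows:
  series:
    - [0,0,0,0,0,0,1]
    - [0,0,0,0,0,0,1]
    - [0,0,0,0,0,0,1]
    - [0,0,0,0,0,0,1]
    - [0,0,0,0,0,0,1]
    - [0,0,0,0,0,0,1]
    - [0,0,0,0,0,0,1]
    - [0,0,0,0,0,0,1]
    - [0,0,0,0,0,0,1]
    - [0,0,0,0,0,0,1]

```text
time: 13.93
tool_pos: [564.2, -232.3, 94.7]
tool_rot: [-0.05, 0.999, 0.0, -0.0]
force: [0.8, 0.2, 0.6]
finger_gap: 87.9
gripper_force: 0.0
```

```bash
python3 - <<'E'
from h import *
s=r.snapshot("scene"); im=s["pixels"]; go(564.1,-232.3,95.5,95.8)
cv2.imwrite("pics/c3.png",cv2.resize(im[175:260,150:230],None,fx=7,fy=7,interpolation=cv2.INTER_CUBIC))
E
```

```text
t 13.98 tcp [ 564.2 -232.3   94.8] yaw 95.78 gap 87.5 grip 0.0 F [0.1 1.  0.6] q [-0.07  0.39 -0.32  0.   -0.86 -1.4 ]
shift units [ 0.002 -0.    -0.019]
turn units [-0.    -0.    -0.003]
```

View pics/c3.png

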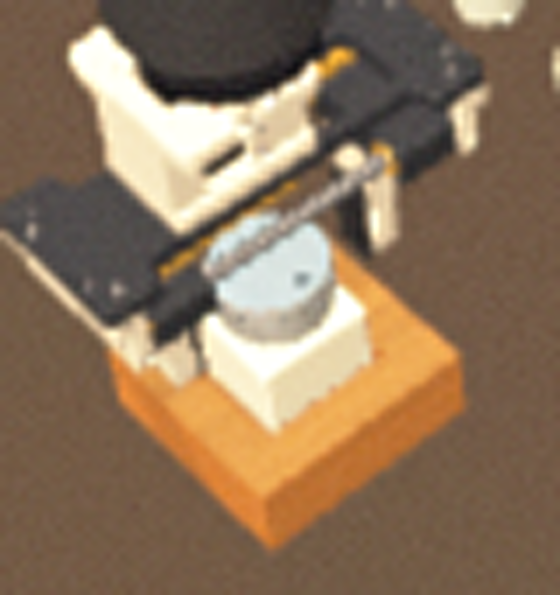

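The jar sits down in the recess, upright, with the lid between the open fingers (dot at crop (302,278)). Next I grip the lid.

Emit:
send_rows:
  series:
    - [0,0,-0.02,0,0,0,0.5]
    - [0,0,0,0,0,0,0.3]
    - [0,0,0,0,0,0,0.2]
    - [0,0,0,0,0,0,0]
    - [0,0,0,0,0,0,-0.3]
    - [0,0,0,0,0,0,-1]
    - [0,0,0,0,0,0,-1]
    - [0,0,0,0,0,0,-1]
    - [0,0,0,0,0,0,-1]
    - [0,0,0,0,0,0,-1]
  force: 52

```text
time: 14.82
tool_pos: [564.2, -232.3, 95.6]
tool_rot: [-0.05, 0.999, 0.0, -0.0]
force: [-0.7, 0.7, 0.2]
finger_gap: 52.5
gripper_force: 52.0
```

Emit:
send_rows:
  series:
    - [0,0,0,0,0,-0.1,-1]
    - [0,0,0,0,0,-0.2,-1]
    - [0,0,0,0,0,-0.3,-1]
    - [0,0,0,0,0,-0.4,-1]
    - [0,0,0,0,0,-0.4,-1]
    - [0,0,0,0,0,-0.4,-1]
    - [0,0,0,0,0,-0.4,-1]
    - [0,0,0,0,0,-0.4,-1]
    - [0,0,0,0,0,-0.4,-1]
    - [0,0,0,0,0,-0.4,-1]

```text
time: 15.65
tool_pos: [564.0, -232.5, 95.6]
tool_rot: [-0.253, 0.967, 0.0, -0.0]
force: [-0.2, -1.3, 0.6]
finger_gap: 52.7
gripper_force: 52.0
```

```bash
python3 -c "
from h import *
go(564.2,-232.3,95.6,161.7); print(r.read_state()['wrist_torque'])"
```

```text
t 15.65 tcp [ 564.  -232.5   95.6] yaw 119.33 gap 52.7 grip 52.0 F [-0.2 -1.3  0.6] q [-0.07  0.39 -0.32  0.   -0.86 -0.99]
shift units [-0.008  0.001 -0.   ]
turn units [ 2.000e-03 -2.000e-03 -6.162e+00]
[-0.22583166  0.22383835 -0.33030064]
```

Emit:
send_rows:
  series:
    - [0,0,0,0,0,-0.4,-1]
    - [0,0,0,0,0,-0.4,-1]
    - [0,0,0,0,0,-0.4,-1]
    - [0,0,0,0,0,-0.4,-1]
    - [0,0,0,0,0,-0.4,-1]
    - [0,0,0,0,0,-0.4,-1]
    - [0,0,0,0,0,-0.4,-1]
    - [0,0,0,0,0,-0.2,-1]
    - [0,0,0,0,0,0,-1]
    - [0,0,0,0,0,0,-1]

```text
time: 16.48
tool_pos: [564.4, -232.6, 96.7]
tool_rot: [-0.422, 0.907, -0.0, 0.0]
force: [-2.9, 1.1, 7.2]
finger_gap: 52.6
gripper_force: 52.0
```

```bash
python3 - <<'E'
from h import *
s=r.snapshot("scene"); im=s["pixels"]; go(564.2,-232.3,95.6,161.7);print(r.read_state()['wrist_torque'])
cv2.imwrite("pics/c4.png",cv2.resize(im[175:260,150:230],None,fx=7,fy=7,interpolation=cv2.INTER_CUBIC))
E
```

```text
t 16.53 tcp [ 564.4 -232.6   96.7] yaw 139.89 gap 52.9 grip 52.0 F [-2.6  0.3  7.9] q [-0.07  0.39 -0.32  0.   -0.86 -0.63]
shift units [-0.003  0.009  0.027]
turn units [-8.000e-03 -2.000e-03 -3.172e+00]
[0.25132181 1.04072174 0.07862132]
```

View pics/c4.png

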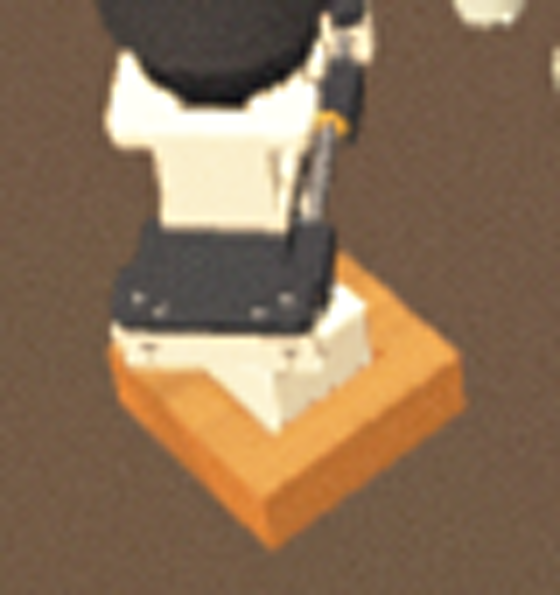

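The jar is still seated, and the lid has popped: the tool rose 1.1 mm with +7 N and the twist torque is gone. I'll turn on to about 1.1 rad.

Emit:
send_rows:
  series:
    - [0,0,0,0,0,-0.2,-1]
    - [0,0,0,0,0,-0.4,-1]
    - [0,0,0,0,0,-0.4,-1]
    - [0,0,0,0,0,-0.4,-1]
    - [0,0,0,0,0,-0.4,-1]
    - [0,0,0,0,0,-0.4,-1]
    - [0,0,0,0,0,-0.4,-1]
    - [0,0,0,0,0,-0.2,-1]
    - [0,0,0,0,0,0,-1]
    - [0,0,0,0,0,0,-1]

```text
time: 17.37
tool_pos: [564.7, -232.6, 96.8]
tool_rot: [-0.568, 0.823, -0.001, 0.0]
force: [-0.9, 0.4, 6.0]
finger_gap: 52.8
gripper_force: 52.0
```

Emit:
send_rows:
  series:
    - [0,0,-0.05,0,0,0,-1]
    - [0,0,-0.05,0,0,0,-1]
    - [0,0,-0.05,0,0,0,-1]
    - [0,0,-0.05,0,0,0,-1]
    - [0,0,-0.05,0,0,0,-1]
    - [0,0,0,0,0,0,-1]
    - [0,0,0,0,0,0,-1]
    - [0,0,0,0,0,0,-1]
    - [0,0,0,0,0,0,-1]
    - [0,0,0,0,0,0,-1]

```text
time: 18.2
tool_pos: [564.3, -232.3, 105.6]
tool_rot: [-0.567, 0.824, -0.0, 0.0]
force: [-0.9, -1.4, -0.3]
finger_gap: 53.0
gripper_force: 52.0
```

```bash
python3 -c "
from h import *
go(564.2,-232.3,131,158.8); print(r.read_state()['wrist_torque'])"
```

```text
t 18.2 tcp [ 564.3 -232.3  105.6] yaw 159.03 gap 53.0 grip 52.0 F [-0.9 -1.4 -0.3] q [-0.07  0.38 -0.31  0.   -0.88 -0.3 ]
shift units [-0.     0.002 -0.636]
turn units [-0.001 -0.     0.034]
[-0.35466036  0.07396422 -0.02549849]
```

Emit:
send_rows:
  series:
    - [0,0,-0.05,0,0,0,-1]
    - [0,0,-0.1,0,0,0,-1]
    - [0,0,-0.12,0,0,0,-1]
    - [0,0,-0.12,0,0,0,-1]
    - [0,0,-0.12,0,0,0,-1]
    - [0,0,-0.08,0,0,0,-1]
    - [0,0,-0.04,0,0,0,-1]
    - [0,0,0,0,0,0,-1]
    - [0,0,0,0,0,0,-1]
    - [0,0,0,0,0,0,-1]

```text
time: 19.03
tool_pos: [564.0, -232.2, 130.5]
tool_rot: [-0.567, 0.824, 0.0, -0.0]
force: [-0.3, 0.4, -0.3]
finger_gap: 52.7
gripper_force: 52.0
```

Emit:
send_rows:
  series:
    - [0,0,0,0,0,0,-1]
    - [0,0,0,0,0,0,-1]
    - [0,0,0,0,0,0,-1]
    - [0,0,0,0,0,0,-1]
    - [0,0,0,0,0,0,-1]
    - [0,0,0,0,0,0,-1]
    - [0,0,0,0,0,0,-1]
    - [0,0,0,0,0,0,-1]
    - [0,0,0,0,0,0,-1]
    - [0,0,0,0,0,0,-1]

```text
time: 19.87
tool_pos: [564.2, -232.2, 130.8]
tool_rot: [-0.567, 0.824, 0.0, -0.0]
force: [0.6, -0.0, -0.0]
finger_gap: 52.8
gripper_force: 52.0
```

```bash
python3 - <<'E'
from h import *
s=r.snapshot("scene"); im=s["pixels"]; go(564.2,-232.3,131,158.8)
cv2.imwrite("pics/c5.png",cv2.resize(im[175:260,150:230],None,fx=7,fy=7,interpolation=cv2.INTER_CUBIC))
E
```

```text
t 19.92 tcp [ 564.2 -232.3  130.8] yaw 159.03 gap 52.8 grip 52.0 F [ 0.3 -0.4 -0.7] q [-0.07  0.35 -0.28  0.   -0.94 -0.3 ]
shift units [ 0.    -0.    -0.006]
turn units [-0.    -0.     0.033]
```

View pics/c5.png

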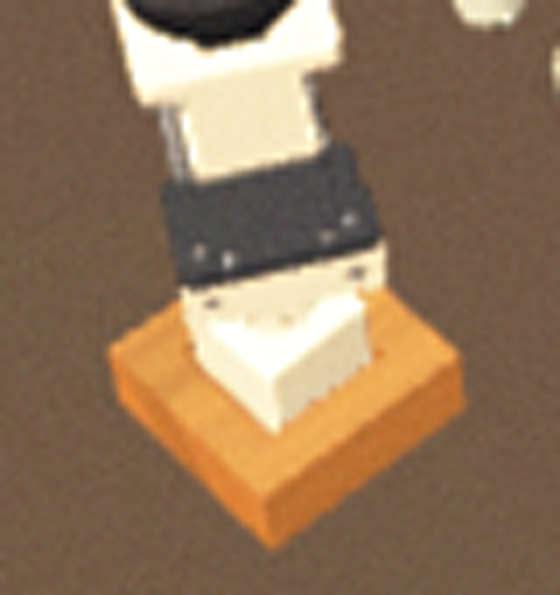

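The jar still stands home in the block. The gripper reads 52 N at a 52.8 mm gap, so the lid is held about 20 mm above the rim.

```bash
python3 -c "
from plant import r
print(r.finish_job())"
```

```text
the job is handed in; nothing more can be done
None
```

The jar is standing home in the block, its lid has been twisted off and is held about 2 cm above the rim, and the job is handed in at about 20 s; no verdict came back.

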